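Close the gap in the sloping test console

ROBOT

A 6-joint arm with a two-finger parallel gripper is mounted at the origin on the work surface. World frame = base frame: x ahead of the robot, y to its left, z up, the work surface at z = 0. Lengths are in m, angles in rad, forces in N, time in s.
With the tool pointing down it reaches from about 0.25 to 0.725 m from the base axis. Payload 9.7 kg.
Tool frame: the origin (TCP) lies on the centre line of the jaws, within the pads' length; the fingertips stand 17 mm ahead of it and the grasp point (between the pads) lies 2 mm behind it; z points along the fingers, y is the line along which they close (so a half turn about z gives the same grasp; the last joint's range is limited). The gripper opens to 85 mm and grips with 20 to 120 N. Pads are 22 mm wide; open, the fingers measure 114 mm over their backs; the gripper's body (76 mm by 85 mm) begins 54 mm behind the grasp point. The pads swing forward as they close: fully open they stand 13 mm farther back than shut.
Start: joints at [1.196, 0.087, 0.176, 1.66, 0, 1.571], TCP at [0.201, 0.512, 0.248] pointing down, gripper open.
Joint ranges: [-3.13, 3.13], [-0.85, 1.81], [-1.15, 1.24], [-2.2, 2.28], [-1.44, 1.52], [-3.14, 3.14]. Speed limits (rad/s): [2.22, 2.22, 2.57, 3.14, 3.14, 3.14].

INTERFACE

Orientations are given as a unit quaternion [w, x, y, z].
In Python, from bench import arm, command_gripper, ik, viewer, nets gives the robot as it stands. Calls block until the motion is done:
- arm.move_to(position, orientation): joint-space move of the TCP to a pose.
- arm.movel(position, orientation=None, rate=0.15, guard=None): straight line of the TCP; orientation=None keeps the orientation; rate is the mean speed in m/s. With guard (N) it stops when the force on the tool has changed by that much, and returns True; else False.
- arm.move_j(angles): joint-space move.
- command_gripper(opening, f_grip=None): opening from 0.0 (shut) to 1.0 (fully open); f_grip is the grip in N (None keeps the last); returns when the fingers have stopped.
- arm.wait(seconds).
- ik(position, orientation): joint angles nearest the present ones, or None.
- viewer.capture(name): name is "side" or "top" or "wrist"; returns the picture (384x512x3 uint8, red, green, blue); there is no depth.
- viewer.get_calibration(name): a dict with "fx", "fy", "cx", "cy" (pixels), "k1" (the pictures are not rectified: a ray, as slopes to the right and down, at radius r is drawn at 1 + k1 r^2 times it, then the intrinsics apply), "world_from_camera" (4x4, takes a point from camera to world coordinates); the wrist camera has in their place "T_tool_cam" (4x4, takes a point from camera to tool coordinates, whose origin is the TCP and whose axes are the flange's). Camera axes: x right, y up, looking along -z (the intrinsics and any distortion apply to the point x, -y, -z); pixel columns grow to the right and rows downward; lengths in m; the calibration is good to about 2 mm. A picture is of the moment at which its call begins: read the wrist's pose just before it. get_calibration takes no time and is no camera call.
A pose or a line that the arm cannot do raises arm.IKError and nothing moves.
- arm.job_done(): hands the job in; it is judged then, once.
Trained networks look in the newest picture that a camera, given by its name, has taken for a name from the list of things; names that differ only in an ending like _2 or _b are one class to them, and where a whole thing is asked for, a point or a joint stands for the part that bears it (a point fixed in the world has none). Each returns a list of dicts, best first, with "confidence" (0 to 1); they miss things now and then, are a little off and sometimes report something else, mostly with a low value. They report only what shows in the picture. A call takes as long as a camera call.
- nets.regions_of(camera, target): "mask" (384x512 bool, what is visible of it).
- nets.spot_point(camera, target): "point" ([x, y, z] in m, in the coordinates of the camera as it stood for that picture, good to about 4 mm: a listed point, or the origin of a listed thing).
Readings, each from a call of its own:
- arm.read_time_s(): time.
- arm.read_joint_pos(): joint angles.
- arm.read_qd(): joint speeds.
- arm.read_joint_efforts(): joint torques, N m.
- arm.read_tcp_pos(): TCP position.
- arm.read_eef_rot(): TCP orientation.
- arm.read_contact_force(): force on the tool from outside, world axes, zero at the start.
- arm.read_moment(): the same for the moment, N m.
- arm.read_gripper_width(): opening from 0.0 (shut) to 1.0 (fully open).
- arm.read_finger_force(): force on a finger pad.
Only numpy, scipy, OpenCV 4.12 (cv2) and the standard library are available. Lean on these libraries where they do the work, as an engineer would, in place of code of your own. Each camera call takes 0.05 s, during which the arm holds its last target. There are 200 camera calls.

TASK

Load the loose white module into the sloping test console: lay it on the bed with its tongue fully home in the slot under the yellow lip, and close it up flush and square against the blue meter unit, pressing it home for a moment with a steady push of about 10 N, without shifting the meter unit. Then let go; the black supply unit and the other things on the bench stay where they are.

Things in the scene. Friction and masses are not known exactly. Their poses are not given: they have to be found in the camera images.
- module: loose white module, grey lid, black vent bars, blue knob; about 0.32 kg; flat on the table, tongue roughly towards the robot. Housing 120 (x) x 54 (y) x 45 mm (z); origin: centre of its underside, z up through the lid. A dark steel tongue 10 mm thick, 50 mm wide, flush with the underside, sticks out 16 mm at the -x end (to x = -76 mm). Grasp it across the 54 mm width
- bed: aluminium bed of the fixed console, sloping 30 degrees, low side towards the robot, 380 mm wide. Origin on its surface at the foot of the stop, mid-width; x up the slope (bed ends at 160 mm), y level along the bed, z square out of it. End walls 32 mm high. Module home: its origin at x = 76 mm, z = 0, axes parallel to the bed's, tongue downhill. Friction usually holds it where it is left
- slot (a point): mid-length of the tongue slot's mouth, on the bed at x = 12 mm. Frame as the bed. The yellow lip above reaches from the stop (bed x = 0) to here, underside 13.5 mm and top 18.5 mm off the bed; the slot is open along the whole bay, so a tongue in it can slide sideways. A finger does not fit between units that touch: push the module's free side, nearer the tongue, whose end drags on the stop
- meter: blue meter unit, white lid, green display, at one end of the bay (either one): the neighbour to butt against, 57 mm between origins along y when flush. 120 mm up-slope, 60 wide (y), 45 high off the bed. Origin on the bed at the stop, mid-width: side faces at y = +-30 mm. Frame upright, y along the bed. On a stiff slide along y: a push over 16 N shifts it
- supply: black supply unit, red and yellow terminals, at the other end; over 215 mm free between the two units. 120 mm up-slope, 60 wide (y), 45 high off the bed. Origin on the bed at the stop, mid-width: side faces at y = +-30 mm. Frame upright, y along the bed. On a stiff slide along y: a push over 16 N shifts it
- screwdriver: bystander: screwdriver 190 mm long lying on the table in front of the console; origin on its axis' underside, x along it
- carton: bystander: cardboard carton 90 x 120 x 60 mm on the table, origin under its centre
- tester: bystander: yellow hand-held tester 150 x 75 x 34 mm lying on the table, origin under its centre

How it is judged:
On the way:
1. the module, home in the slot, is pressed against the meter unit with at least 3 N (x of module in the frame of bed between 0.0735 and 0.0785 m and z of module in the frame of bed between -0.002 and 0.003 m and angle between the x axis of module and the x axis of bed, either way round below 0.035 rad and angle between the z axis of module and the z axis of bed, either way round below 0.035 rad and y of module in the frame of meter between -0.06 and 0.06 m and contact force between module and meter above 3 N), for 0.1 s.
At the end, for the whole second after the job is handed in: The module lies at rest on the sloping bed, its axes within 2 degrees of the bed's, within 3 mm of touching the bed, its tongue within 2.5 mm of the stop under the lip, and the gap to the blue meter unit is under 2 mm (x of module in the frame of bed between 0.0735 and 0.0785 m and z of module in the frame of bed between -0.002 and 0.003 m and angle between the x axis of module and the x axis of bed, either way round below 0.035 rad and angle between the z axis of module and the z axis of bed, either way round below 0.035 rad and y of module in the frame of meter between -0.059 and 0.059 m and linear speed of module below 0.01 m/s).
It fails at once if the meter unit is shifted by more than 3 mm (distance of meter from where it was at the start of the episode above 0.003 m).
It fails at once if the supply unit is shifted by more than 3 mm (distance of supply from where it was at the start of the episode above 0.003 m).
It fails at once if the screwdriver, carton or tester is moved by more than 15 mm (distance of any of screwdriver, carton, tester from where it was at the start of the episode above 0.015 m).
It also fails if it takes over 64 s, if anything falls off the work surface, if the arm or the gripper's body presses on something with over 40 N, if the wrist force passes 120 N, or if a joint passes its speed limit or range.

## Working session

There is one attempt and no reset: what is moved stays moved. The work goes in short steps, each a Python script; the robot and the scene stay as the last script left them, time stands still between calls to the robot, and variables do not carry over. Pictures are saved under pics/ and viewed, at most 10 in all, crops included, and the job is handed in when it is done.

```bash
mkdir -p pics; ls; cat > h.py <<'E'
import numpy as np, cv2
from scipy.spatial.transform import Rotation as R
from bench import arm, command_gripper, ik, viewer, nets
def rot(q): return R.from_quat(np.roll(q,-1))
def quat(r): return np.roll(r.as_quat(),1)
def cam(name):
    c=viewer.get_calibration(name)
    if name=='wrist':
        T=np.eye(4);T[:3,:3]=rot(arm.read_eef_rot()).as_matrix();T[:3,3]=arm.read_tcp_pos()
        return c,T@np.array(c['T_tool_cam'])
    return c,np.array(c['world_from_camera'])
def proj(P,c,T):
    p=(np.atleast_2d(P)-T[:3,3])@T[:3,:3]; s=np.c_[p[:,0]/-p[:,2],-p[:,1]/-p[:,2]]
    s=s*(1+c['k1']*(s**2).sum(1,keepdims=True)); return s*[c['fx'],c['fy']]+[c['cx'],c['cy']]
def ray(px,c,T):
    d=(np.atleast_2d(px)-[c['cx'],c['cy']])/[c['fx'],c['fy']]; s=d.copy()
    for _ in range(20): s=d/(1+c['k1']*(s**2).sum(1,keepdims=True))
    return T[:3,3],np.c_[s[:,0],-s[:,1],-np.ones(len(s))]@T[:3,:3].T
def onplane(px,c,T,n,p0):
    o,D=ray(px,c,T); t=((p0-o)@n)/(D@n); return o+t[:,None]*D
def save(im,f): cv2.imwrite('pics/'+f,cv2.cvtColor(im,cv2.COLOR_RGB2BGR))
E
python3 - <<'E'
from h import *
ims=[]
for n in ['top','side']:
    c,T=cam(n); im=viewer.capture(n); ims.append(im); print(n,{k:c[k] for k in c if k!='world_from_camera'},T.round(3).tolist())
    for t in ['module','bed','slot','meter','supply','screwdriver','carton','tester']:
        for d in nets.spot_point(n,t)[:1]:
            print(t,round(d['confidence'],2),(T[:3,:3]@np.array(d['point'])+T[:3,3]).round(4))
save(ims[0],'top.png'); save(ims[1],'side.png')
print(arm.read_time_s(),arm.read_eef_rot(),viewer.get_calibration('wrist'))
E
```

```text
pics
top {'fx': 363.94155954146737, 'fy': 363.94155954146737, 'cx': 253.8329140615187, 'cy': 191.5910336101415, 'k1': -0.09777546896276368} [[0.015, 0.996, -0.085, 0.385], [-1.0, 0.014, -0.01, -0.011], [-0.009, 0.085, 0.996, 1.077], [0.0, 0.0, 0.0, 1.0]]
module 0.61 [ 0.4842 -0.3206 -0.0039]
bed 0.62 [0.541  0.1585 0.0379]
slot 0.82 [0.549  0.1571 0.0446]
meter 0.58 [0.5305 0.0129 0.0404]
supply 0.81 [0.5464 0.317  0.0384]
screwdriver 0.76 [0.3784 0.1892 0.0026]
carton 0.6 [0.55   0.1586 0.0429]
tester 0.7 [ 0.2808 -0.3316  0.0061]
side {'fx': 490.7800393762024, 'fy': 490.7800393762024, 'cx': 249.11830929881674, 'cy': 195.62330736490495, 'k1': -0.019042418049092326} [[0.725, 0.345, -0.596, -0.303], [-0.689, 0.352, -0.634, -0.878], [-0.009, 0.87, 0.493, 0.739], [0.0, 0.0, 0.0, 1.0]]
module 0.72 [ 4.841e-01 -3.187e-01  1.000e-04]
bed 0.91 [0.5403 0.1629 0.0338]
slot 0.85 [0.5492 0.1589 0.0421]
meter 0.73 [0.5391 0.0082 0.0368]
supply 0.72 [0.5507 0.314  0.0363]
screwdriver 0.77 [ 0.3794  0.1866 -0.0008]
carton 0.92 [ 0.6846 -0.3115 -0.0025]
tester 0.64 [ 0.285  -0.3389 -0.0013]
0.9 [-8.79466138e-06  1.86310913e-01  9.82490836e-01  3.07389107e-05] {'fx': 277.4541334580119, 'fy': 277.4541334580119, 'cx': 256.46547696678294, 'cy': 187.60134709730553, 'k1': -0.05973600629384352, 'T_tool_cam': array([[-1.87787058e-04,  9.58182469e-01,  2.86157861e-01,
         7.35124146e-02],
       [ 9.99999963e-01,  2.35944668e-04, -1.33810733e-04,
        -2.11541741e-04],
       [-1.95732520e-04,  2.86157825e-01, -9.58182478e-01,
        -1.25038761e-01],
       [ 0.00000000e+00,  0.00000000e+00,  0.00000000e+00,
         1.00000000e+00]])}
```

View pics/top.png

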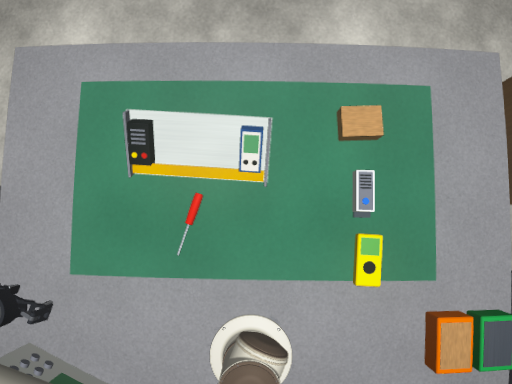

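View pics/side.png

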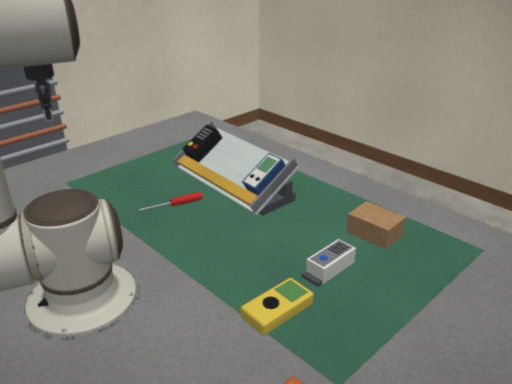

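The top picture shows the supply at (141,143), the meter at (251,150), the lip from (132,170) to (266,180) and the module at (365,191) with its tongue at (364,214). In the side picture the module is at (330,262) and the meter at (264,172). Next I take wrist views of the bay and the module, then fit silhouettes.

```bash
cat > m.py <<'E'
from h import *
import pickle
D=[]
def grab(n,ts):
    c,T=cam(n); im=viewer.capture(n)
    for t in ts:
        r=nets.regions_of(n,t)
        if r: D.append((n,t,r[0]['confidence'],c,T,r[0]['mask'])); print(n,t,round(r[0]['confidence'],2),r[0]['mask'].sum())
        for d in nets.spot_point(n,t)[:1]: print('   ',round(d['confidence'],2),(T[:3,:3]@np.array(d['point'])+T[:3,3]).round(4))
    return im
grab('side',['module','meter','supply']); grab('top',['module','meter','supply'])
arm.move_to([0.53,0.16,0.30],[0,0,1,0])
a=grab('wrist',['meter','supply','slot','bed'])
save(a,'w1.png')
arm.move_to([0.49,-0.30,0.20],[0,0,1,0])
b=grab('wrist',['module']); save(b,'w2.png')
pickle.dump(D,open('D.pkl','wb')); print(arm.read_time_s())
E
python3 m.py; python3 -c "
import cv2,numpy as np
cv2.imwrite('pics/w12.png',cv2.resize(np.vstack([cv2.imread('pics/w1.png'),cv2.imread('pics/w2.png')]),(400,600),interpolation=3))"
```

```text
side module 0.87 1465
    0.57 [ 0.4844 -0.3203 -0.0024]
side meter 0.7 902
    0.78 [0.5393 0.0104 0.0396]
side supply 0.82 794
    0.57 [0.551  0.3161 0.0389]
top module 0.7 1028
    0.88 [ 0.4821 -0.3206 -0.0053]
top meter 0.68 1536
    0.58 [0.5299 0.016  0.0397]
top supply 0.76 1144
    0.74 [0.544  0.3179 0.0363]
wrist meter 0.95 5264
    0.58 [0.5309 0.0115 0.0338]
wrist supply 0.62 4468
    0.59 [0.5454 0.3109 0.0366]
wrist slot 0.83 28693
wrist bed 0.9 27877
    0.77 [0.542  0.1596 0.0378]
wrist module 0.69 6531
    0.81 [ 0.4851 -0.3223  0.0012]
5.6917
```

View pics/w12.png

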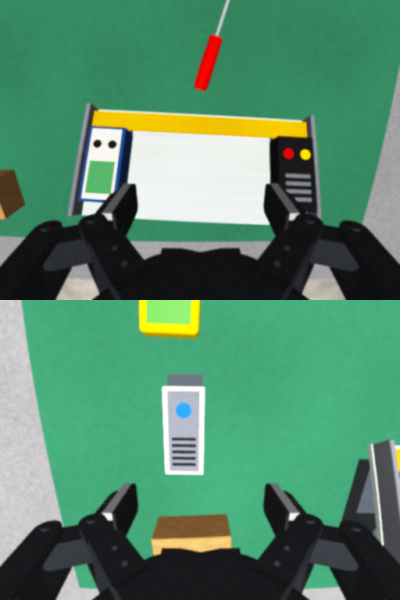

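In the wrist views the meter is at left and the supply at right of the bay, with the lip on top. The module is at about (183,430) in the stacked picture with its tongue towards the robot. Now the silhouette fits.

```bash
cat > fit.py <<'E'
from h import *
import pickle
from scipy.optimize import minimize
D=pickle.load(open('D.pkl','rb'))
S=4
def box(x0,x1,y0,y1,z0,z1): return np.array([[x,y,z] for x in(x0,x1) for y in(y0,y1) for z in(z0,z1)])
MOD=box(-.06,.06,-.027,.027,0,.045); TON=box(-.076,-.06,-.025,.025,0,.01); UNIT=box(0,.12,-.03,.03,0,.045)
def sil(Ps,c,T,shape):
    m=np.zeros((shape[0]*2,shape[1]*2),np.uint8)
    for P in Ps: cv2.fillConvexPoly(m,cv2.convexHull((proj(P,c,T)*32+16).astype(np.int32)),1,shift=4)
    return m>0
def cost(Ps,d):
    # soft IoU: blur both
    m=cv2.GaussianBlur(sil(Ps,d[3],d[4],d[5].shape).astype(np.float32),(0,0),2)
    k=cv2.GaussianBlur(cv2.resize(d[5].astype(np.float32),None,fx=2,fy=2),(0,0),2)
    return np.abs(m-k).sum()/k.sum()
def bedR(yaw): return R.from_euler('z',yaw)*R.from_euler('y',-np.pi/6)
def run(f,x0,step):
    s=np.vstack([x0]+[np.array(x0)+np.eye(len(x0))[i]*step[i] for i in range(len(x0))])
    return minimize(f,x0,method='Nelder-Mead',options=dict(initial_simplex=s,xatol=1e-5,fatol=1e-5,maxiter=800))
if __name__=='__main__':
    def modP(p): 
        r=R.from_euler('z',p[2]); return [r.apply(B)+[p[0],p[1],0] for B in(MOD,TON)]
    for sel in (['side','top','wrist'],['wrist'],['top'],['side']):
        ds=[d for d in D if d[1]=='module' and d[0] in sel]
        r=run(lambda p:sum(cost(modP(p),d) for d in ds),[.484,-.32,0],[.01,.01,.1]); print('mod',sel,r.x.round(4),r.fun/len(ds))
    def uP(p,t):
        r=bedR(p[3]); o=np.array(p[:3]); y=p[4] if t=='meter' else p[5]
        return [r.apply(UNIT+[0,y,0])+o]
    for sel in (['side','top','wrist'],['wrist'],['top'],['side']):
        ds=[d for d in D if d[1] in('meter','supply') and d[0] in sel]
        if not ds: continue
        r=run(lambda p:sum(cost(uP(p,d[1]),d) for d in ds),[.54,.16,.037,-.05,-.15,.15],[.01,.01,.01,.05,.01,.01]); print('bed',sel,r.x.round(4),r.fun/len(ds),[round(cost(uP(r.x,d[1]),d),3) for d in ds])
E
python3 fit.py
```

```text
mod ['side', 'top', 'wrist'] [ 0.4813 -0.3218 -0.0065] 0.06233547627925873
mod ['wrist'] [ 0.4817 -0.3219 -0.0058] 0.032084424048662186
mod ['top'] [ 0.4803 -0.3217 -0.0281] 0.06154298782348633
mod ['side'] [ 0.4864 -0.321   0.0093] 0.05482946336269379
bed ['side', 'top', 'wrist'] [ 0.5553  0.1674  0.0428 -0.0571 -0.158   0.1505] 0.43444232145945233 [np.float32(0.296), np.float32(0.117), np.float32(1.701), np.float32(0.077), np.float32(0.119), np.float32(0.296)]
bed ['wrist'] [ 0.5579  0.1613  0.0275 -0.0538 -0.1598  0.1616] 0.15959930419921875 [np.float32(0.11), np.float32(0.209)]
bed ['top'] [ 0.5653  0.1647 -0.0349 -0.0858 -0.1761  0.182 ] 0.8406362533569336 [np.float32(1.604), np.float32(0.078)]
bed ['side'] [ 0.564   0.1833  0.042  -0.065  -0.1642  0.142 ] 0.16920462250709534 [np.float32(0.264), np.float32(0.075)]
```

```bash
cat > m2.py <<'E'
from fit import *
arm.move_to([0.60,0.16,0.29],[0,0,1,0])
c,T=cam('wrist'); im=viewer.capture('wrist'); save(im,'w3.png'); pickle.dump((c,T,im),open('w3.pkl','wb'))
E2=[]
for t in ('meter','supply'):
    r=nets.regions_of('wrist',t)
    for q in r[:2]: print(t,q['confidence'],q['mask'].sum())
    if r: E2.append(('wrist2',t,r[0]['confidence'],c,T,r[0]['mask']))
    for d in nets.spot_point('wrist',t)[:1]: print('   ',round(d['confidence'],2),(T[:3,:3]@np.array(d['point'])+T[:3,3]).round(4))
D+=E2; pickle.dump(D,open('D.pkl','wb'))
def uP(p,t):
    r=bedR(p[3]); y=p[4] if t=='meter' else p[5]
    return [r.apply(UNIT+[0,y,0])+np.array(p[:3])]
def go(ds):
    r=run(lambda p:sum(cost(uP(p,d[1]),d) for d in ds),[.545,.16,.037,-.05,-.15,.15],[.01,.01,.01,.05,.01,.01]); print('bed',r.x.round(4),[(d[0],d[1],round(float(cost(uP(r.x,d[1]),d)),3)) for d in ds]); return r.x
go(E2)
U=[d for d in D if d[1] in('meter','supply') and (d[0],d[1])!=('top','meter')]
p=go(U)
p=go([d for d in U if cost(uP(p,d[1]),d)<.25])
np.save('bed.npy',p)
big=cv2.resize(im,None,fx=1.5625,fy=1.5625)
def line(a,b,col):
    r=bedR(p[3]); L=r.apply(np.linspace(a,b,20))+p[:3]
    cv2.polylines(big,[((proj(L,c,T)+.5)*1.5625*8).astype(np.int32)],False,col,1,cv2.LINE_AA,3)
for x,z in((0,.0185),(.012,.0185),(.16,0)): line([x,-.19,z],[x,.19,z],(255,0,255))
for y in p[4:6]:
    for s in(-.03,.03): line([0,y+s,.045],[.12,y+s,.045],(255,0,0)); line([.0,y+s,0],[.12,y+s,0],(0,160,0))
    for x in (0,.12): line([x,y-.03,.045],[x,y+.03,.045],(255,0,0))
save(big,'w3o.png')
E
python3 m2.py
```

```text
0.83 [0.5329 0.0103 0.0374]
supply 0.72 6670
supply 0.37 34868
    0.71 [0.5468 0.3132 0.034 ]
bed [ 0.5562  0.1639  0.0374 -0.0541 -0.1574  0.1544] [('wrist2', 'supply', 0.026)]
bed [ 0.5546  0.1659  0.0436 -0.0544 -0.1568  0.1507] [('side', 'meter', 0.29), ('side', 'supply', 0.121), ('top', 'supply', 0.093), ('wrist', 'meter', 0.119), ('wrist', 'supply', 0.287), ('wrist2', 'supply', 0.05)]
bed [ 0.5552  0.1644  0.0429 -0.0549 -0.1569  0.1527] [('side', 'supply', 0.118), ('top', 'supply', 0.086), ('wrist', 'meter', 0.122), ('wrist2', 'supply', 0.054)]
```

View pics/w3o.png

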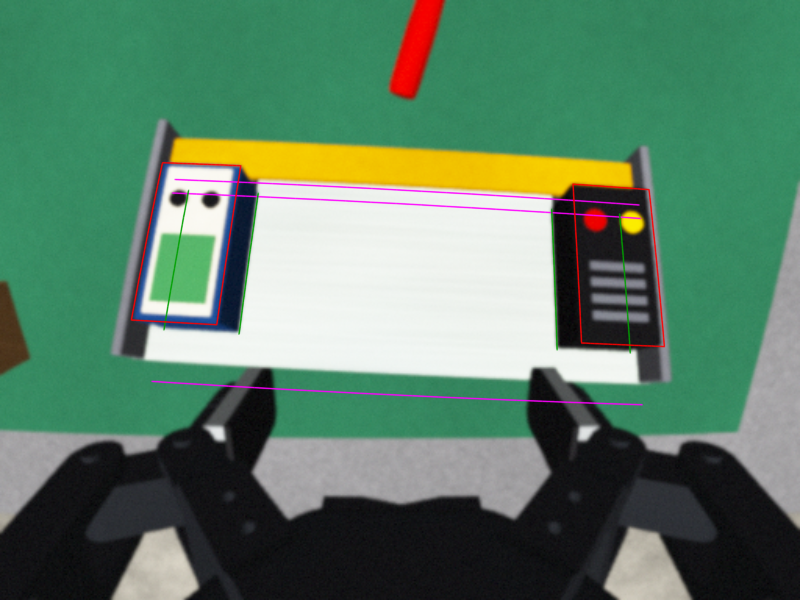

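The units fit well, but the lip edge and bed end sit about 20 px higher than predicted. So the unit bodies start about 16 mm up from the stop, and the bed origin shifts to about (0.541, 0.165, 0.035), which agrees with the nets. Next I check IK for the sequence and grasp.

```bash
cat >> h.py <<'E'
BR=R.from_euler('z',-0.0546)*R.from_euler('y',-np.pi/6); BO=np.array([.5414,.1652,.0349])
FL=R.from_euler('y',np.pi)
def B(x,y,z): return BO+BR.apply([x,y,z])
def toB(p): return BR.inv().apply(np.asarray(p)-BO)
QP=quat(BR*FL)
def QS(s): return quat(BR*R.from_euler('z',s*np.pi/2)*FL)
HG=0.027
def st(): return 'bed',toB(arm.read_tcp_pos()).round(4),'F',BR.inv().apply(arm.read_contact_force()).round(2),'w',round(arm.read_gripper_width(),3),'t',round(arm.read_time_s(),1)
E
python3 - <<'E'
from h import *
np.set_printoptions(suppress=True,precision=2)
qg=quat(R.from_euler('z',-0.006)*FL)
for n,p,q in [('g',[.4817,-.322,HG],qg),('l',[.4817,-.322,.25],qg),('a',B(.098,-.068,.17),QP),('p',B(.098,-.068,HG),QP),('h',B(.076,-.068,HG),QP)]+[(f's{s}{y}{z}',B(.066,y,z),QS(s)) for s in(1,-1) for y,z in((.0,.15),(.0,.03),(-.07,.03))]:
    print(n,ik(p,q))
arm.move_to([.4817,-.322,.15],qg); arm.movel([.4817,-.322,HG],rate=.12,guard=8)
print(arm.read_tcp_pos()); f0=arm.read_contact_force()
command_gripper(0.0,60); print(st(),arm.read_finger_force())
arm.movel([.4817,-.322,.25],rate=.2); print(arm.read_contact_force()-f0,arm.read_finger_force(),st())
save(viewer.capture('wrist'),'g.png')
E
```

```text
g [-0.59  0.18 -0.15  1.24  0.   -0.58]
l [-0.59  0.16  0.26  1.67  0.   -0.58]
a [ 0.25 -0.42 -0.4   1.09 -0.15  0.27]
p [ 0.21 -0.23 -0.5   0.79 -0.13  0.23]
h [ 0.22 -0.27 -0.55  0.78 -0.14  0.24]
s10.00.15 [ 0.42 -0.39 -0.44  1.04 -0.23 -1.15]
s10.00.03 [ 0.36 -0.22 -0.52  0.79 -0.2  -1.2 ]
s1-0.070.03 [ 0.22 -0.29 -0.58  0.78 -0.14 -1.33]
s-10.00.15 [ 0.42 -0.39 -0.44  1.04 -0.23  1.99]
s-10.00.03 [ 0.36 -0.22 -0.52  0.79 -0.2   1.94]
s-1-0.070.03 [ 0.22 -0.29 -0.58  0.78 -0.14  1.81]
[ 0.48 -0.32  0.03]
('bed', array([-0.03, -0.49,  0.01]), 'F', array([1.75, 0.99, 6.  ]), 'w', 0.623, 't', 11.1) 64.53075528144836
[ 1.17 -1.01 -3.51] 63.6365532875061 ('bed', array([ 0.08, -0.49,  0.2 ]), 'F', array([-0.11, -0.83, -3.04]), 'w', 0.621, 't', 12.4)
```

View pics/g.png

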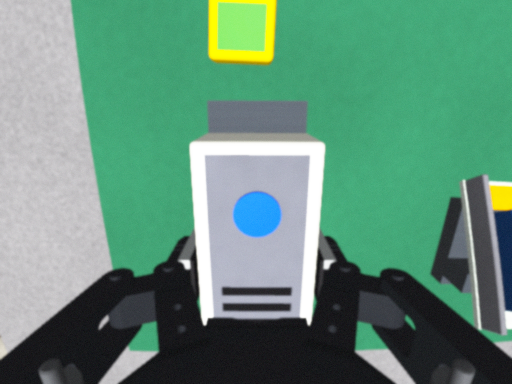

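The module is held square between the pads, tongue at (257,115). Now transit and a guarded lowering onto the bed.

```bash
python3 - <<'E'
from h import *
y=-.066
arm.move_to(B(.100,y,.17),QP); print(st())
arm.movel(B(.100,y,HG+.014),rate=.1,guard=6); print(st())
print(arm.movel(B(.100,y,HG-.008),rate=.02,guard=4)); print(st())
z=toB(arm.read_tcp_pos())[2]; print(z-HG)
c,T=cam('wrist'); im=viewer.capture('wrist'); save(im,'p1.png'); cv2.imwrite('pics/p1.png',cv2.resize(cv2.imread('pics/p1.png'),(800,600)))
save(viewer.capture('side')[120:220,160:310].repeat(4,0).repeat(4,1),'p1s.png')
E
```

```text
('bed', array([ 0.1004, -0.0666,  0.17  ]), 'F', array([-1.73, -0.32, -1.38]), 'w', 0.624, 't', 14.0)
('bed', array([ 0.1006, -0.0659,  0.0416]), 'F', array([-1.45,  0.2 , -2.47]), 'w', 0.623, 't', 15.5)
True
('bed', array([ 0.0998, -0.066 ,  0.0297]), 'F', array([-0.94, -0.88,  7.39]), 'w', 0.624, 't', 16.1)
0.002685120641057838
```

View pics/p1.png

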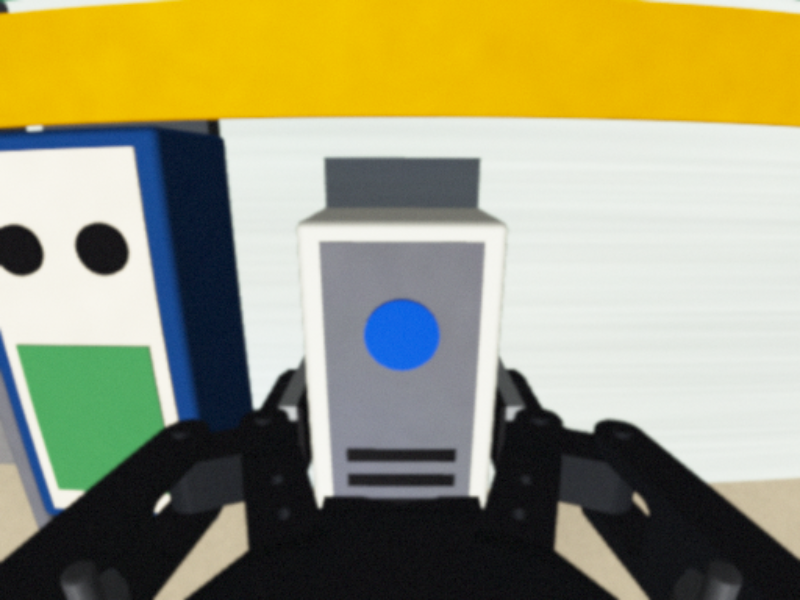

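View pics/p1s.png

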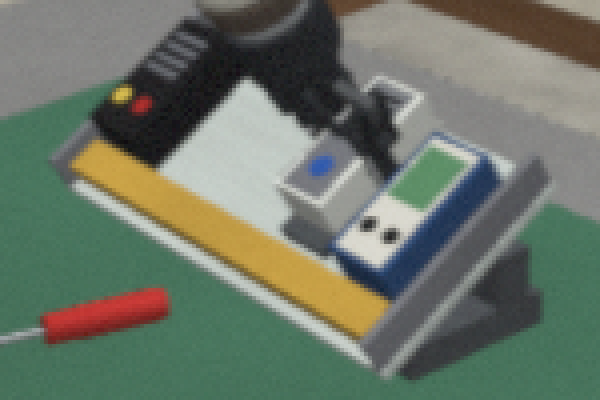

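Wrist view: the module lies square to the lip, with the tongue edge at row 158 and the lip edge at row 118. It touched the bed at z = +2.7 mm in my frame. Now I slide it down into the slot.

```bash
python3 - <<'E'
from h import *
y=-.066; z=toB(arm.read_tcp_pos())[2]+.0008
arm.movel(B(.100,y,z),rate=.02); print(st())
print(arm.movel(B(.066,y,z),rate=.025,guard=6)); print(st())
save(viewer.capture('wrist'),'p2.png')
E
```

```text
('bed', array([ 0.0998, -0.0661,  0.0302]), 'F', array([-0.73, -0.26, -1.5 ]), 'w', 0.621, 't', 16.5)
True
('bed', array([ 0.0764, -0.0659,  0.0306]), 'F', array([ 4.02, -0.04,  0.66]), 'w', 0.62, 't', 17.4)
```

View pics/p2.png

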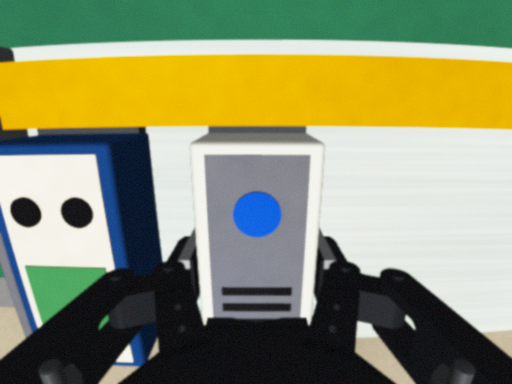

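The tongue is home: the line stopped at x = 76.4 mm and the lip at row 127 covers all but about 4 mm of it. Next I settle, release, lift, and push with both fingers spread along the slope.

```bash
python3 - <<'E'
from h import *
p=toB(arm.read_tcp_pos())
print(arm.movel(B(p[0],p[1],p[2]-.005),rate=.015,guard=3)); print(st())
command_gripper(0.80,20); print(st())
p=toB(arm.read_tcp_pos()); arm.movel(B(p[0],p[1],.14),rate=.15)
arm.move_to(B(.066,.005,.14),QS(1)); command_gripper(0.7)
save(viewer.capture('wrist'),'p3.png'); print(st())
for d in nets.spot_point('wrist','module')[:1]:
    c,T=cam('wrist'); print(toB(T[:3,:3]@np.array(d['point'])+T[:3,3]))
print(arm.movel(B(.066,.005,.030),rate=.1,guard=5)); print(st())
E
```

```text
True
('bed', array([ 0.0763, -0.066 ,  0.0297]), 'F', array([-1.32, -0.51,  6.  ]), 'w', 0.625, 't', 17.7)
('bed', array([ 0.0759, -0.066 ,  0.0293]), 'F', array([-0.29, -0.45, -0.4 ]), 'w', 0.799, 't', 18.0)
('bed', array([0.066 , 0.0049, 0.14  ]), 'F', array([-0.61, -0.12,  0.75]), 'w', 0.7, 't', 20.4)
[ 0.07647464 -0.06674174 -0.00063023]
False
('bed', array([0.0665, 0.0052, 0.0306]), 'F', array([0.33, 0.61, 0.73]), 'w', 0.709, 't', 21.7)
```

View pics/p3.png

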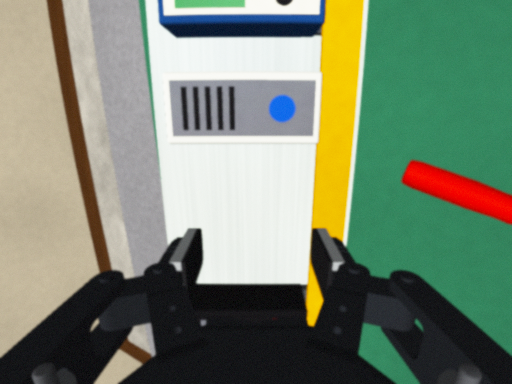

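The view shows the module square on the bed at (243,108), with the meter above it and both fingers on its free side. Now the guarded push.

```bash
cat > push.py <<'E'
from h import *
x,z=.066,.030
def fy(): return BR.inv().apply(np.mean([arm.read_contact_force() for _ in range(5)],0))[1]
f0=fy()
for _ in range(6):
    g=arm.movel(B(x,-.085,z),rate=.025,guard=6); print(g,st(),round(fy()-f0,2))
    if toB(arm.read_tcp_pos())[1]<-.055: break
y=toB(arm.read_tcp_pos())[1]
if y<-.055:
    for _ in range(25):
        f=fy()-f0
        if f>9.3: break
        y-=.0001 if f>5 else .0002
        arm.movel(B(x,y,z),rate=.01)
    for _ in range(4): arm.wait(.2); print(round(fy()-f0,2),end=' ')
    print(y,st())
E
python3 push.py
```

```text
True ('bed', array([ 0.0656, -0.0605,  0.0298]), 'F', array([0.75, 1.9 , 0.98]), 'w', 0.702, 't', 24.1) 1.28
9.32 9.21 9.25 9.45 -0.06166005909604226 ('bed', array([ 0.0656, -0.0605,  0.0299]), 'F', array([-2.04, 10.06, -2.56]), 'w', 0.7, 't', 27.1)
```

A steady 9.3 N was held at y = -60.5 mm, close to the predicted -62. Back off and check.

```bash
python3 - <<'E'
from h import *
arm.movel(B(.066,-.03,.030),rate=.04); arm.movel(B(.066,-.03,.16),rate=.15); print(st())
c,T=cam('wrist'); im=viewer.capture('wrist')
for t in('module','meter'):
    for d in nets.spot_point('wrist',t)[:1]: print(t,d['confidence'],toB(T[:3,:3]@np.array(d['point'])+T[:3,3]).round(4))
save(cv2.resize(im,(800,600),interpolation=2),'p4.png')
E
```

```text
('bed', array([ 0.0654, -0.0301,  0.1591]), 'F', array([ 0.05, -0.8 ,  0.86]), 'w', 0.702, 't', 29.1)
module 0.87 [ 0.0763 -0.0978  0.0003]
meter 0.85 [-0.0003 -0.1555  0.0035]
```

View pics/p4.png

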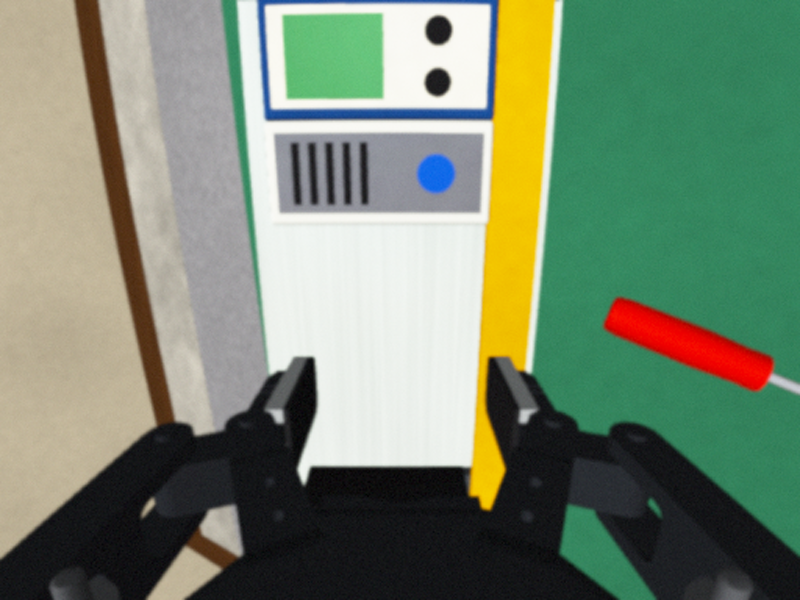

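The module (380,172) is flush and square against the meter, with no gap at row 120, and its tongue is under the lip. I'm handing the job in.

```bash
python3 -c "
from bench import arm
print(arm.job_done())"
```

```text
the job is handed in; nothing more can be done
None
```

I handed the job in at about 29 s on the robot's clock; no verdict came back. The module lies on the bed with its tongue home under the lip, flush and square against the meter unit after a steady push of about 9.3 N, and the last picture showed no gap and no sign of the meter having shifted.

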